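# Fit a pestle in the homogeniser's chuck

## Robot

A 7-joint arm with a two-finger parallel gripper is mounted at the origin on the work surface. World frame = base frame: x ahead of the robot, y to its left, z up, the work surface at z = 0. Lengths are in m, angles in rad, forces in N, time in s.
With the tool pointing down it reaches from about 0.4 to 0.875 m from the base axis. Payload 19.3 kg.
Tool frame: the origin (TCP) lies at the very end of the fingers, on their centre line; the grasp point (between the pads) lies 19 mm behind it; z points along the fingers, y is the line along which they close (so a half turn about z gives the same grasp; the last joint's range is limited). The gripper opens to 85 mm and grips with 20 to 120 N. Pads are 22 mm wide; open, the fingers measure 114 mm over their backs; the gripper's body (76 mm by 85 mm) begins 54 mm behind the grasp point. The pads swing forward as they close: fully open they stand 13 mm farther back than shut.
Start: joints at [-1.371, 0.521, -0.036, 1.599, 0.021, 1.021, -0.113], TCP at [0.167, 0.602, 0.202] pointing down, gripper open.
Joint ranges: [-2.91, 2.91], [-0.3, 2.13], [-1.5, 1.42], [0.17, 2.43], [-1.26, 4.41], [0.16, 1.93], [-2.52, 2.52]. Speed limits (rad/s): [1.89, 1.89, 2.39, 2.39, 3.01, 3.01, 3.01].

## Interface

Orientations are given as [roll, pitch, yaw] about the fixed x, y, z axes, in that order (R = Rz(yaw) Ry(pitch) Rx(roll)).
In Python, from workcell import observe, grab_frame, job_done gives the robot as it stands.
- The arm moves only by the tool move_arm, never from a script. Its argument "plan" is a list that holds one entry, the list of rows, each a list of 7 numbers: the shift along the tool's x, y, z each as a share of 0.02 m, from -1 to 1, then the turn, a rotation vector about the tool's x, y, z each as a share of 6 degrees, from -1 to 1, then the opening, from -1 (shut) to 1 (fully open). A call has exactly 10 rows; each row shifts and turns the commanded pose from where the row before left it, along the tool's axes as they then stand; what a row does not reach is not made up. A row lasts 1/10 s, in which the tool goes at most 50 mm and 8.59 degrees, less where a joint would pass 70% of its speed; a pose out of reach is approached as far as the arm can. A call with a number of a shift or a turn outside -1 to 1 is refused whole. A call with a gripper value outside its range is refused whole. The fingers move at their own pace and stop on an object; "grip_force" is the grip in N (left out, the last holds). Time passes only in rows, so rows that do not move let the fingers close, or fill a call up. It gives the time, the measured TCP pose, the force, the opening and the grip force at its end, in the units of the state.
- observe(): the state, without advancing time (a new reading comes with each control period).
- grab_frame(name): name is "scene" or "top"; returns a dict with "color" (384x512x3 uint8, red, green, blue), "intrinsics" (3x3 intrinsics, pixels), "k1" (the pictures are not rectified: a ray, as slopes to the right and down, at radius r is drawn at 1 + k1 r^2 times it, then the intrinsics apply), "position" and "orientation" of the camera in the world. Camera axes: x right, y down, z forward; pixel columns grow to the right and rows downward; lengths in m; the calibration is good to about 2 mm. A picture is of the moment at which its call begins. There is no depth.
- job_done(): hands the job in; it is judged then, once.
The state is a dict: "clock": time; "qpos": joint angles; "qd": joint speeds; "joint_efforts": joint torques, N m; "position": TCP position; "tool_rot": TCP orientation; "force": force on the tool from outside, world axes, zero at the start; "moment": the same for the moment, N m; "grip_width": finger opening in m; "finger_force": force on a finger pad.
Only numpy, scipy, OpenCV 4.12 (cv2) and the standard library are available. Lean on these libraries where they do the work, as an engineer would, in place of code of your own. Each camera call takes 0.05 s, during which the arm holds its last target. There are 200 camera calls.

## Task

Get the tissue homogeniser ready for the next sample: first turn its speed dial back to the zero stop, then lower the white pestle fully home into the open chuck without dropping it, and turn the chuck sleeve clockwise until the jaws hold the pestle upright and tight. Leave the other two pestles in the rack and do not disturb the other things on the table.

Things in the scene. Friction and masses are not known exactly. Their poses are not given: they have to be found in the camera images.
- homogeniser: tissue homogeniser, fixed: white control base 150 x 280 x 45 mm (x, y, z), the grey upright drive (58 mm thick, 80 mm collar at its foot, top 140 mm above the table) docked nose up at y = +75 mm with the chuck on top, the speed dial at x = -12 mm, y = -75 mm. Its spindle is locked. Origin at the centre of its underside, z up
- dial (a joint): speed dial: black knob, 44 mm disc with a bar grip 42 mm long, 14 mm thick, 32 mm tall. 0 = zero stop (hard), bar along the homogeniser's x axis, its white mark at the red zero line on the -x side; grows when turned clockwise seen from above, to 4.5 rad. Stays where it is left; friction about 0.05 N m
- dial_grip (a point): point on the dial's vertical axis at the height to grip its bar, 7 mm below the bar's top (bar top 89 mm above the table). Turns with the dial
- sleeve (a joint): chuck sleeve, knurled steel ring 46 mm wide, 153 to 200 mm above the table. 0 = jaws open (18 mm between them); grows when turned clockwise seen from above, closing the jaws 4 mm per rad, to 2.6 rad. On a 10 mm shank they touch at 2.0 rad, then it stiffens; by about 2.35 rad the grip is firm. Friction 0.2 N m; stays where left
- chuck_mouth (a point): centre of the chuck's open mouth, level with the sleeve's top, 200 mm above the table; fixed to the homogeniser
- chuck_floor (a point): centre of the bore's floor, where a pestle's foot rests when fully home, 60 mm below the mouth; fixed to the homogeniser. A pestle that is home stands 36 mm out of the mouth: 10 mm of shank and the 26 mm head
- jaw_a: one of the three steel chuck jaws inside the sleeve, 13 mm wide, 53 mm tall. Its body origin lies on the chuck axis 7 mm above the bore floor and moves with the jaw; the jaws slide in together towards the axis as the sleeve is turned, 2 mm per radian
- jaw_b: one of the three steel chuck jaws inside the sleeve, 13 mm wide, 53 mm tall. Its body origin lies on the chuck axis 7 mm above the bore floor and moves with the jaw; the jaws slide in together towards the axis as the sleeve is turned, 2 mm per radian
- jaw_c: one of the three steel chuck jaws inside the sleeve, 13 mm wide, 53 mm tall. Its body origin lies on the chuck axis 7 mm above the bore floor and moves with the jaw; the jaws slide in together towards the axis as the sleeve is turned, 2 mm per radian
- rack: blue pestle rack, fixed to the table, 60 x 190 x 55 mm (x, y, z) with three 13 mm holes in a row along its y axis at -60, 0 and +60 mm, 48 mm deep; a pestle in it has its foot 7 mm above the table and its head from 77 to 103 mm. Origin at the centre of its underside
- pestle_white: the pestle to fit, 96 mm tall, standing head up in the rack: round steel shank 10 mm thick and 70 mm long, then a ribbed white (PTFE) plastic head 22 mm thick and 26 mm tall. About 60 g. Origin at the centre of the shank's foot, z along the shank towards the head
- pestle_green: another pestle, 96 mm tall, standing head up in the rack: round steel shank 10 mm thick and 70 mm long, then a ribbed green plastic head 22 mm thick and 26 mm tall. About 60 g. Origin at the centre of the shank's foot, z along the shank towards the head
- pestle_black: another pestle, 96 mm tall, standing head up in the rack: round steel shank 10 mm thick and 70 mm long, then a ribbed black plastic head 22 mm thick and 26 mm tall. About 60 g. Origin at the centre of the shank's foot, z along the shank towards the head
- pump_bottle: sanitiser pump bottle, clear blue, 66 mm wide, 178 mm tall, loose; origin at the centre of its underside
- phone: dark phone lying flat, 72 x 150 x 9 mm, loose; origin at the centre of its underside
- register: pink register book lying flat, 220 x 300 x 22 mm, loose; origin at the centre of its underside
- specimen_jar: clear specimen jar with yellow cap, 56 mm wide, 65 mm tall, loose; origin at the centre of its underside
- specimen_jar2: clear specimen jar with red cap, 56 mm wide, 65 mm tall, loose; origin at the centre of its underside
- reagent_bottle: amber reagent bottle with blue cap, 68 mm wide, 150 mm tall, loose; origin at the centre of its underside
- calculator: dark desk calculator lying flat, 150 x 100 x 18 mm, loose; origin at the centre of its underside

How it is judged:
On the way, in this order (a step that is already met when the one before it is completed fails the run):
1. the speed dial is at its zero stop (value of joint dial below 0.08 rad), for 0.2 s.
2. the white pestle stands fully home in the chuck (z of pestle_white in the frame of chuck_floor below 0.004 m and horizontal distance between pestle_white and chuck_floor below 0.009 m), for 0.2 s.
3. all three jaws are tight on the white pestle (z of pestle_white in the frame of chuck_floor below 0.004 m and horizontal distance between pestle_white and chuck_floor below 0.003 m and angle between pestle_white's own z axis and vertical below 0.06 rad and contact force between each of jaw_a, jaw_b, jaw_c and pestle_white above 6 N), for 0.2 s.
At the end, for the whole second after the job is handed in: the dial is within 0.08 rad of its zero stop; the white pestle is at rest in the chuck, its foot within 4 mm of the bore's floor and 3 mm of the axis, upright within 0.06 rad, and each of the three jaws presses on it with more than 6 N (all of step 3 and value of joint dial below 0.08 rad and linear speed of pestle_white below 0.02 m/s); the robot touches nothing.
It fails at once if the white pestle falls into the chuck (faster than 0.6 m/s inside it) (horizontal distance between pestle_white and chuck_floor below 0.012 m and z of pestle_white in the frame of chuck_floor below 0.06 m and linear speed of pestle_white above 0.6 m/s).
It fails at once if another pestle is taken out of the rack (lifted or moved more than 25 mm) (distance of any of pestle_green, pestle_black from where it was at the start of the episode above 0.025 m).
It fails at once if a thing on the table is pushed more than 40 mm or knocked over (distance of any of pump_bottle, phone, register, specimen_jar, specimen_jar2, reagent_bottle, calculator from where it was at the start of the episode above 0.04 m or angle between any of pump_bottle, phone, register, specimen_jar, specimen_jar2, reagent_bottle, calculator's own z axis and vertical above 0.5 rad).
It also fails if it takes over 59 s, if anything falls off the work surface, if the arm or the gripper's body presses on something with over 40 N, if the wrist force passes 120 N, or if a joint passes its speed limit or range.

## Working session

There is one attempt and no reset: what is moved stays moved. The work goes in short steps, Python scripts to look and compute and a tool call to move; the robot and the scene stay as the last step left them, time stands still between calls to the robot, and variables do not carry over. Pictures are saved under pics/ and viewed, at most 10 in all, crops included, and the job is handed in when it is done.

Besides the shell and the picture viewer there is one more tool, called by a JSON object that holds its "op" and its "data", one argument or row to a line. move_arm: Moves the arm, as the interface text tells. Shift numbers are shares of 0.02 m and turn numbers shares of 6 degrees, none past 1 either way. Its arguments: {"type":"object","properties":{"plan":{"type":"array"},"grip_force":{"type":"number"}},"required":["plan"]}

```bash
mkdir -p pics; ls
cat > h.py <<'E'
import numpy as np,cv2
from workcell import observe,grab_frame,job_done
from scipy.spatial.transform import Rotation as R
def Rm(o):
    o=np.array(o)
    return o if o.shape==(3,3) else (R.from_euler('xyz',o).as_matrix() if o.size==3 else R.from_quat(o).as_matrix())
def ray(f,u,v):
    K=np.array(f['intrinsics']);d=np.array([(u-K[0,2])/K[0,0],(v-K[1,2])/K[1,1]]);s=d.copy()
    for _ in range(20): s=d/(1+f['k1']*(s@s))
    return Rm(f['orientation'])@np.array([*s,1])
def atz(f,u,v,z):
    r=ray(f,u,v);p=np.array(f['position']);return p+r*(z-p[2])/r[2]
def proj(f,P):
    K=np.array(f['intrinsics']);c=Rm(f['orientation']).T@(np.array(P)-np.array(f['position']))
    s=c[:2]/c[2];s=s*(1+f['k1']*(s@s));return s*[K[0,0],K[1,1]]+[K[0,2],K[1,2]]
E
python3 - <<'E'
from h import *
import pickle
for n in('top','scene'):
    f=grab_frame(n);pickle.dump(f,open(n+'0.pkl','wb'))
    cv2.imwrite(f'pics/{n}0.png',cv2.resize(f['color'][:,:,::-1],(800,600),interpolation=cv2.INTER_CUBIC))
    print(n,{k:v for k,v in f.items() if k!='color'})
print(observe())
E
```

```text
pics
top {'intrinsics': array([[366.86983978,   0.        , 258.52408078],
       [  0.        , 366.86983978, 192.12398152],
       [  0.        ,   0.        ,   1.        ]]), 'k1': 0.03538929634505979, 'position': array([ 0.43389389, -0.03420462,  1.34974116]), 'orientation': array([-3.06371955,  0.02562131, -1.58865451])}
scene {'intrinsics': array([[434.56906758,   0.        , 254.00713837],
       [  0.        , 434.56906758, 192.76282839],
       [  0.        ,   0.        ,   1.        ]]), 'k1': -0.01605408449830044, 'position': array([ 1.76581641, -0.67740723,  1.06945011]), 'orientation': array([-2.15139811,  0.00528304,  1.0834838 ])}
{'clock': 0.1, 'qpos': array([-1.3712275 ,  0.52196226, -0.03632706,  1.59996107,  0.02117585,
        1.02108101, -0.11282045]), 'qd': array([ 0.00203618, -0.00033503,  0.0004336 , -0.00292081,  0.00070668,
        0.00078621,  0.00084511]), 'joint_efforts': array([ 2.37353473e-03, -9.28493142e+01,  1.98351748e+00, -3.70527828e+01,
        1.81135040e-02,  5.54429062e-03, -1.88590434e-06]), 'position': array([0.16650645, 0.60206414, 0.2010748 ]), 'tool_rot': array([-3.14056612e+00,  5.12199889e-05,  2.87177966e+00]), 'force': array([-0.10086636, -0.14128535, -0.00599387]), 'moment': array([-0.01956017,  0.0096538 , -0.00150831]), 'finger_force': 0.0, 'grip_width': 0.08529864999722407}
```

View pics/top0.png

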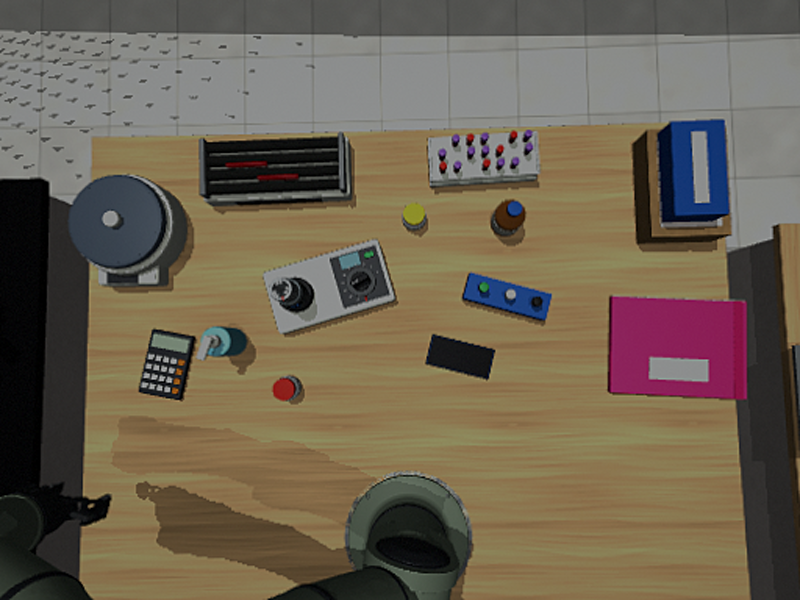

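View pics/scene0.png

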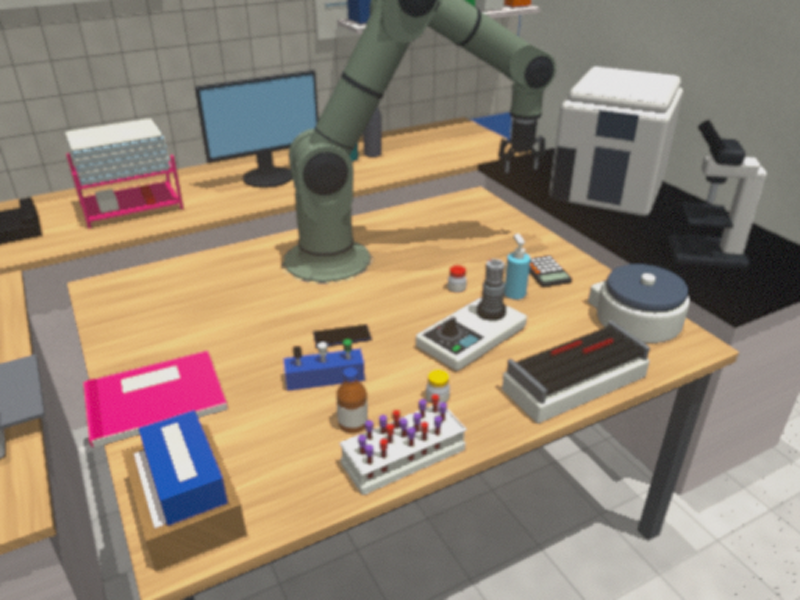

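The top view shows the homogeniser at about (330,285), with the dial at (362,283) and the chuck at (290,292). The rack pestles are green (484,287), white (510,295) and black (537,302). I'll enlarge these next.

Run:
```python
from h import *
import pickle
f=pickle.load(open('top0.pkl','rb'));c=f['color'][:,:,::-1]
a=c[150:216,165:260];b=c[165:213,290:360]
A=cv2.resize(a,None,fx=8,fy=8,interpolation=cv2.INTER_CUBIC);cv2.imwrite('pics/c1.png',A)
B=cv2.resize(b,None,fx=10,fy=10,interpolation=cv2.INTER_CUBIC);cv2.imwrite('pics/c2.png',B)
```

```text
(no output)
```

View pics/c1.png

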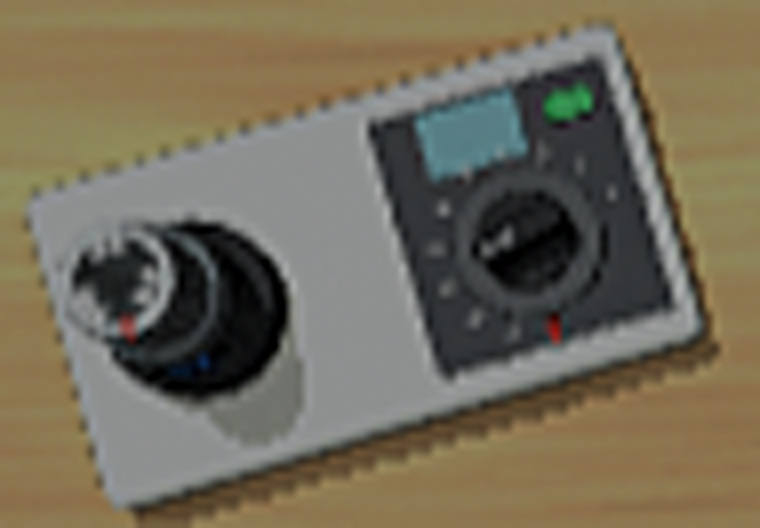

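View pics/c2.png

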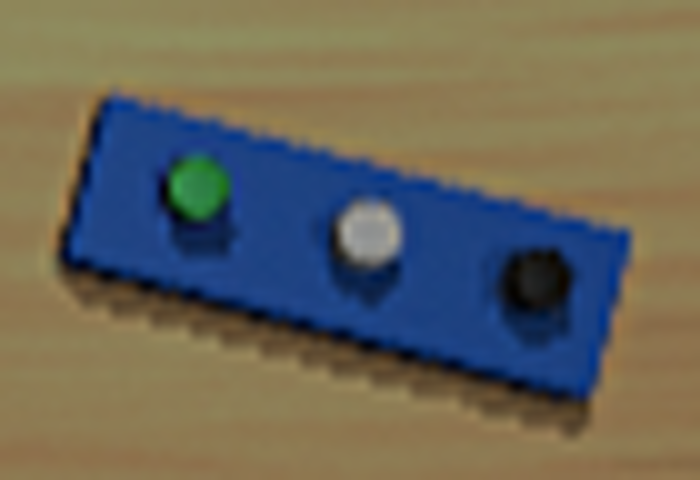

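The first crop shows the dial mark pointing image-left at about (490,245), with the red zero line at (556,330) and the chuck mouth at (118,282). The second has the white pestle head at (370,232), green at (198,187) and black at (538,278).

Run:
```python
from h import *
import pickle
from scipy.optimize import least_squares
f=pickle.load(open('top0.pkl','rb'))
u1=lambda x,y:np.array([(x+.5)/8-.5+165,(y+.5)/8-.5+150])
u2=lambda x,y:np.array([(x+.5)/10-.5+290,(y+.5)/10-.5+165])
def fit(pts,obs,x0):
    def P(s,p): c,n=np.cos(s[2]),np.sin(s[2]); return [s[0]+c*p[0]-n*p[1],s[1]+n*p[0]+c*p[1],p[2]]
    r=least_squares(lambda s:np.concatenate([proj(f,P(s,p))-o for p,o in zip(pts,obs)]),x0)
    print('pose',r.x.round(4),'deg',np.degrees(r.x[2]).round(2),'res',r.fun.round(2)); return lambda p:np.round(P(r.x,p),4)
best=[]
# image right = -y world approx, image up = +x
H=fit([(.075,.14,.045),(.075,-.14,.045),(-.075,-.14,.045),(-.075,.14,.045),(0,.075,.2)],
 [u1(32,195),u1(610,28),u1(700,335),u1(118,505),u1(118,282)],[.55,.1,.2])
print('dial',H((-.012,-.075,.082)),'chuck',H((0,.075,.2)), 'direct chuck',atz(f,*u1(118,282),.2),'dial direct',atz(f,*u1(526,238),.085))
K=fit([(.03,.095,.055),(.03,-.095,.055),(-.03,-.095,.055),(-.03,.095,.055),(0,.06,.103),(0,0,.103),(0,-.06,.103)],
 [u2(108,95),u2(630,232),u2(590,398),u2(65,262),u2(198,187),u2(370,232),u2(538,278)],[.55,-.2,-.2])
print('white',K((0,0,.103)),atz(f,*u2(370,232),.103))
a=atz(f,*u1(490,245),.089);b=atz(f,*u1(575,220),.089);print('bar',a,b,np.degrees(np.arctan2(*(b-a)[1::-1])))
print('zero line',atz(f,*u1(556,330),.045))
g=pickle.load(open('scene0.pkl','rb'))
print('scene px*1.5625 chuck mouth',proj(g,H((0,.075,.2)))*1.5625,'white top',proj(g,K((0,0,.103)))*1.5625)
c=g['color'][:,:,::-1]
cv2.imwrite('pics/c3.png',np.hstack([cv2.resize(c[160:235,260:345],None,fx=5,fy=5,interpolation=cv2.INTER_CUBIC),cv2.resize(c[205:280,175:245],None,fx=5,fy=5,interpolation=cv2.INTER_CUBIC)]))
```

```text
pose [0.5733 0.1704 0.2659] deg 15.23 res [-1.47 -0.12  1.   -1.07  1.36  0.39 -1.26  1.21  0.31 -0.42]
dial [0.5815 0.0949 0.082 ] chuck [0.5536 0.2427 0.2   ] direct chuck [0.55230824 0.24371499 0.2       ] dial direct [0.57976628 0.09367442 0.085     ]
pose [ 0.5416 -0.2346 -0.2791] deg -15.99 res [-0.18  0.05  0.2   0.02  0.06 -0.08 -0.15 -0.33 -0.16  0.14 -0.15  0.13
  0.37  0.05]
white [ 0.5416 -0.2346  0.103 ] [ 0.5420632  -0.23508004  0.103     ]
bar [0.57657799 0.10891905 0.089     ] [0.58670497 0.07192247 0.089     ] -74.69155442865242
zero line [0.54275724 0.08478465 0.045     ]
scene px*1.5625 chuck mouth [494.84413734 262.79558676] white top [322.23867805 344.15167563]
```

View pics/c3.png

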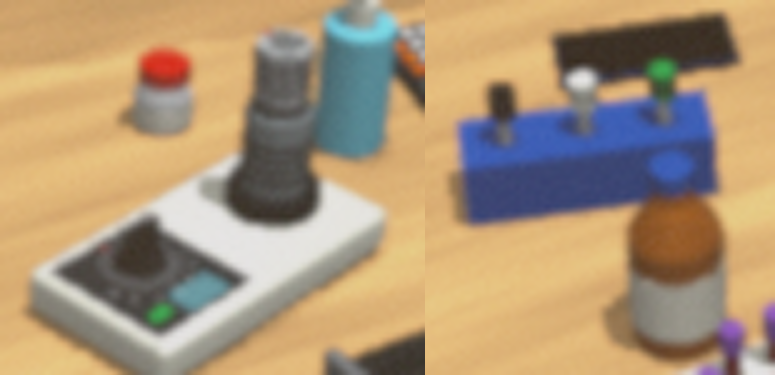

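{"op": "move_arm", "data": {
  "plan": [
    [[0,0,-0.5,0,0,1,1],[0,0,-0.5,0,0,1,1],[0,0,-0.5,0,0,1,1],[0,0,-0.5,0,0,1,1],[0,0,-0.5,0,0,1,1],[0,0,-0.5,0,0,1,1],[0,0,-0.5,0,0,1,1],[0,0,-0.5,0,0,1,1],[0,0,-0.5,0,0,1,1],[0,0,-0.5,0,0,0.9,1]]
  ]
}}

```text
clock: 1.1
position: [0.1665, 0.6022, 0.3017]
tool_rot: [-3.141, 0.001, 1.831]
force: [-0.1, 0.2, 0.5]
grip_width: 0.0853
finger_force: 0.0
```

```bash
cat > go.py <<'E'
from h import *
import sys
# go.py x y z [yawdeg] : remaining shift in tool units (x0.02m) and turn (x6deg)
o=observe();T=Rm(o['tool_rot']);t=np.array([float(a) for a in sys.argv[1:4]])
print('t',o['clock'],'pos',np.round(o['position'],4),'rpy',np.degrees(o['tool_rot']).round(2),'q7',o['qpos'][6].round(2),'F',np.round(o['force'],1),'M',np.round(o['moment'],2),'w',round(o['grip_width'],4))
print('shift',(T.T@(t-o['position'])/.02).round(2))
if len(sys.argv)>4: print('turn',(R.from_matrix(T.T@R.from_euler('xyz',[180,0,float(sys.argv[4])],degrees=True).as_matrix()).as_rotvec(degrees=True)/6).round(2))
E
python3 go.py .5807 .0943 .30 105
```

```text
t 1.1 pos [0.1665 0.6022 0.3017] rpy [-1.7998e+02  3.0000e-02  1.0490e+02] q7 -1.05 F [-0.1  0.2  0.5] M [-0.04 -0.01 -0.01] w 0.0853
shift [-29.87  13.49   0.1 ]
turn [-0.    0.01 -0.02]
```

{"op": "move_arm", "data": {
  "plan": [
    [[-1,0.45,0,0,0,0,1],[-1,0.45,0,0,0,0,1],[-1,0.45,0,0,0,0,1],[-1,0.45,0,0,0,0,1],[-1,0.45,0,0,0,0,1],[-1,0.45,0,0,0,0,1],[-1,0.45,0,0,0,0,1],[-1,0.45,0,0,0,0,1],[-1,0.45,0,0,0,0,1],[-1,0.45,0,0,0,0,1]]
  ]
}}

```text
clock: 2.1
position: [0.3061, 0.432, 0.3014]
tool_rot: [-3.141, 0.0, 1.835]
force: [-0.8, -0.5, 0.5]
grip_width: 0.0855
finger_force: 0.0
```

{"op": "move_arm", "data": {
  "plan": [
    [[-1,0.45,0,0,0,0,1],[-1,0.45,0,0,0,0,1],[-1,0.45,0,0,0,0,1],[-1,0.45,0,0,0,0,1],[-1,0.45,0,0,0,0,1],[-1,0.45,0,0,0,0,1],[-1,0.45,0,0,0,0,1],[-1,0.45,0,0,0,0,1],[-1,0.45,0,0,0,0,1],[-1,0.45,0,0,0,0,1]]
  ]
}}

```text
clock: 3.1
position: [0.4452, 0.2625, 0.3014]
tool_rot: [-3.141, 0.0, 1.835]
force: [0.4, 0.3, -0.1]
grip_width: 0.0855
finger_force: 0.0
```

{"op": "move_arm", "data": {
  "plan": [
    [[-1,0.45,0,0,0,0,1],[-1,0.45,0,0,0,0,1],[-1,0.45,0,0,0,0,1],[-1,0.45,0,0,0,0,1],[-1,0.45,0,0,0,0,1],[-1,0.45,0,0,0,0,1],[-1,0.45,0,0,0,0,1],[-1,0.45,0,0,0,0,1],[-1,0.45,0,0,0,0,1],[-0.9,0.45,0,0,0,0,1]]
  ]
}}

```text
clock: 4.1
position: [0.5838, 0.0947, 0.3013]
tool_rot: [-3.141, 0.0, 1.835]
force: [-0.3, 0.5, -0.8]
grip_width: 0.0855
finger_force: 0.0
```

```bash
python3 go.py .5807 .0943 .063 105
```

```text
t 4.1 pos [0.5838 0.0947 0.3013] rpy [-179.97    0.    105.12] q7 0.18 F [-0.3  0.5 -0.8] M [-0.03  0.02 -0.01] w 0.0855
shift [ 0.02 -0.15 11.92]
turn [-0.01  0.    0.02]
```

{"op": "move_arm", "data": {
  "plan": [
    [[0,-0.15,1,0,0,0,1],[0,0,1,0,0,0,1],[0,0,1,0,0,0,1],[0,0,1,0,0,0,1],[0,0,1,0,0,0,1],[0,0,1,0,0,0,1],[0,0,1,0,0,0,1],[0,0,1,0,0,0,1],[0,0,1,0,0,0,1],[0,0,1,0,0,0,1]]
  ],
  "grip_force": 40
}}

```text
clock: 5.1
position: [0.5803, 0.0949, 0.1006]
tool_rot: [-3.141, -0.0, 1.835]
force: [0.1, -0.6, 0.0]
grip_width: 0.0853
finger_force: 0.0
```

{"op": "move_arm", "data": {
  "plan": [
    [[0,0,1,0,0,0,1],[0,0,0.9,0,0,0,1],[0,0,0,0,0,0,1],[0,0,0,0,0,0,-1],[0,0,0,0,0,0,-1],[0,0,0,0,0,0,-1],[0,0,0,0,0,0,-1],[0,0,0,0,0,0,-1],[0,0,0,0,0,0,-1],[0,0,0,0,0,0,-1]]
  ]
}}

```text
clock: 6.1
position: [0.5806, 0.0949, 0.0637]
tool_rot: [3.142, 0.0, 1.835]
force: [0.6, -0.3, 0.6]
grip_width: 0.0001
finger_force: 0.0
```

```bash
python3 go.py .5807 .0943 .063 105
```

```text
t 6.1 pos [0.5806 0.0949 0.0637] rpy [180.     0.   105.14] q7 0.3 F [ 0.6 -0.3  0.6] M [-0.01 -0.01 -0.01] w 0.0001
shift [-0.03 -0.    0.03]
turn [0.   0.   0.02]
```

The fingers closed on nothing, so I'm checking with the cameras.

Run:
```python
from h import *
import pickle
f=grab_frame('top');g=grab_frame('scene')
c=f['color'][:,:,::-1][140:216,165:265];d=g['color'][:,:,::-1][120:240,240:360]
cv2.imwrite('pics/c4.png',np.hstack([cv2.resize(c,(400,304),interpolation=cv2.INTER_CUBIC),cv2.resize(d,(304,304),interpolation=cv2.INTER_CUBIC)]))
print(proj(f,[.5806,.0949,.0637]),proj(g,[.5806,.0949,.0637]))
```

```text
[230.58023719 179.76385791] [287.35926865 209.73671536]
```

View pics/c4.png

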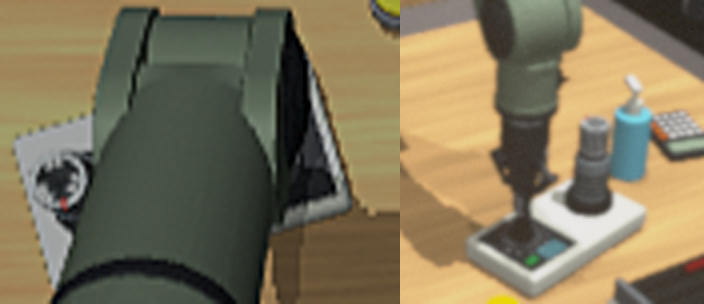

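The scene half shows the shut fingers over the dial near (522,225) of the crop. I need a closer before/after view.

Run:
```python
from h import *
import pickle
g0=pickle.load(open('scene0.pkl','rb'));g=grab_frame('scene')
cr=lambda f:cv2.resize(f['color'][:,:,::-1][175:240,255:320],(400,400),interpolation=cv2.INTER_CUBIC)
im=np.hstack([cr(g0),cr(g)]);s=400/65
for z,col in((.089,(0,255,255)),(.063,(0,255,0))):
    u=proj(g,[.5806,.0944,z]);print(z,u)
    for o in(0,400): cv2.circle(im,(int((u[0]-255+.5)*s+o),int((u[1]-175+.5)*s)),3,col,-1)
cv2.imwrite('pics/c5.png',im);print(observe()['grip_width'])
```

```text
0.089 [287.48751551 204.55031023]
0.063 [287.24555356 209.91465868]
0.00016540626784399787
```

View pics/c5.png

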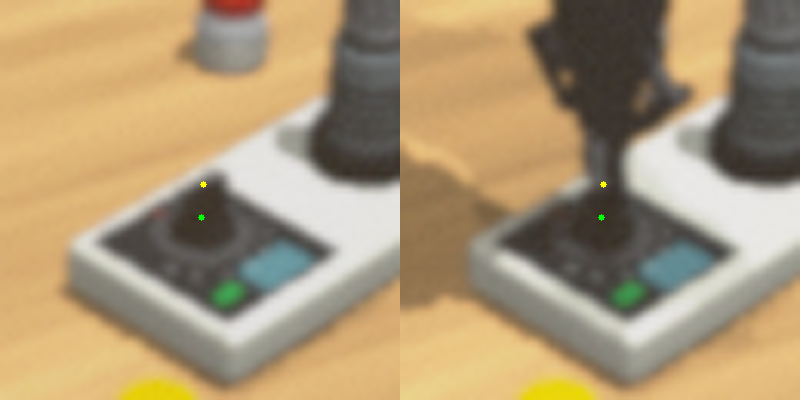

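The fingers are down around the bar height, so the width reading looks odd. A small counterclockwise turn will show whether the dial follows.

{"op": "move_arm", "data": {
  "plan": [
    [[0,0,0,0,0,-0.5,-1],[0,0,0,0,0,-0.5,-1],[0,0,0,0,0,-0.5,-1],[0,0,0,0,0,-0.5,-1],[0,0,0,0,0,-0.5,-1],[0,0,0,0,0,-0.5,-1],[0,0,0,0,0,-0.5,-1],[0,0,0,0,0,-0.5,-1],[0,0,0,0,0,-0.5,-1],[0,0,0,0,0,-0.5,-1]]
  ]
}}

```text
clock: 7.25
position: [0.5805, 0.0948, 0.0636]
tool_rot: [-3.141, 0.0, 2.361]
force: [-0.6, 0.4, -0.7]
grip_width: -0.0003
finger_force: 0.0
```

```bash
python3 go.py .5807 .0943 .063 195;python3 - <<'E'
from h import *
f=grab_frame('top');g=grab_frame('scene')
cr=lambda f,a,b,w:cv2.resize(f['color'][:,:,::-1][a:a+w,b:b+w],(400,400),interpolation=cv2.INTER_CUBIC)
cv2.imwrite('pics/c6.png',np.clip(np.hstack([cr(f,150,200,60),cr(g,185,265,45)]).astype(float)*1.8,0,255))
E
```

```text
t 7.25 pos [0.5805 0.0948 0.0636] rpy [-179.99    0.    135.26] q7 0.7 F [-0.6  0.4 -0.7] M [-0.    0.02 -0.02] w -0.0003
shift [-0.02 -0.01  0.03]
turn [-0.   -0.   -9.96][ WARN:0@1.889] global loadsave.cpp:1063 imwrite_ Unsupported depth image for selected encoder is fallbacked to CV_8U.
```

View pics/c6.png

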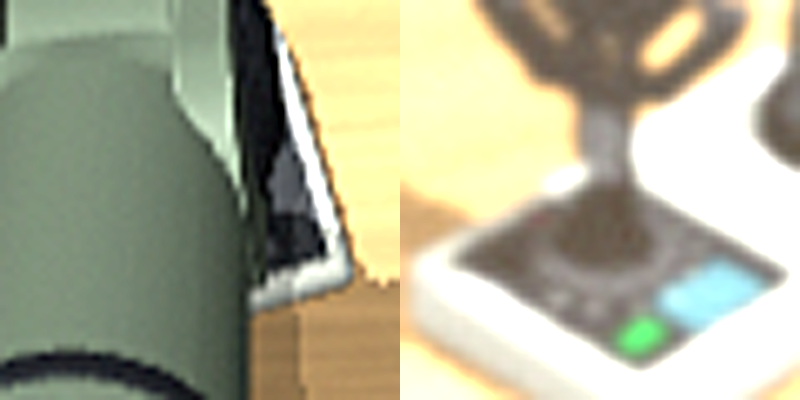

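In the crop the dial bar now looks end-on to the scene camera, with its narrow top at (590-640,185), so it may have turned. I'll continue to the stop, where the moment should tell.

{"op": "move_arm", "data": {
  "plan": [
    [[0,0,0,0,0,-1,-1],[0,0,0,0,0,-1,-1],[0,0,0,0,0,-1,-1],[0,0,0,0,0,-1,-1],[0,0,0,0,0,-1,-1],[0,0,0,0,0,-1,-1],[0,0,0,0,0,-1,-1],[0,0,0,0,0,-1,-1],[0,0,0,0,0,-1,-1],[0,0,0,0,0,-1,-1]]
  ]
}}

```text
clock: 8.35
position: [0.5805, 0.0947, 0.0635]
tool_rot: [-3.141, -0.0, -2.875]
force: [0.9, -0.1, 0.2]
grip_width: 0.0
finger_force: 0.0
```

```bash
python3 go.py .5807 .0943 .063 195
```

```text
t 8.35 pos [0.5805 0.0947 0.0635] rpy [-1.7999e+02 -1.0000e-02 -1.6473e+02] q7 1.51 F [ 0.9 -0.1  0.2] M [-0.   -0.02 -0.01] w 0.0
shift [-0.   -0.02  0.03]
turn [-0.   -0.    0.05]
```

{"op": "move_arm", "data": {
  "plan": [
    [[0,0,0,0,0,-0.5,-1],[0,0,0,0,0,-0.5,-1],[0,0,0,0,0,-0.5,-1],[0,0,0,0,0,-0.5,-1],[0,0,0,0,0,0,-1],[0,0,0,0,0,0,-1],[0,0,0,0,0,0,-1],[0,0,0,0,0,0,-1],[0,0,0,0,0,0,-1],[0,0,0,0,0,0,-1]]
  ]
}}

```text
clock: 9.35
position: [0.5805, 0.0949, 0.0636]
tool_rot: [-3.142, 0.0, -2.668]
force: [-0.4, 1.1, 0.2]
grip_width: 0.0
finger_force: 0.0
```

```bash
python3 go.py .5807 .0943 .063 195
```

```text
t 9.35 pos [0.5805 0.0949 0.0636] rpy [-180.      0.   -152.88] q7 1.67 F [-0.4  1.1  0.2] M [ 0.04 -0.   -0.04] w 0.0
shift [ 0.01 -0.03  0.03]
turn [0.   0.   2.02]
```

{"op": "move_arm", "data": {
  "plan": [
    [[0,0,0,0,0,0,1],[0,0,0,0,0,0,1],[0,0,-1,0,0,0,1],[0,0,-1,0,0,0,1],[0,0,-1,0,0,1,1],[0,0,-1,0,0,1,1],[0,0,-1,0,0,1,1],[0,0,-1,0,0,1,1],[0,0,-1,0,0,1,1],[0,0,-1,0,0,1,1]]
  ]
}}

```text
clock: 10.35
position: [0.5804, 0.0949, 0.2245]
tool_rot: [3.141, -0.0, 2.983]
force: [0.0, 0.3, -0.3]
grip_width: 0.0854
finger_force: 0.0
```

{"op": "move_arm", "data": {
  "plan": [
    [[1,0,0,0,0,0,1],[1,0,0,0,0,0,1],[1,0,0,0,0,0,1],[1,0,0,0,0,0,1],[0,-1,0,0,0,0,1],[0,-1,0,0,0,0,1],[0,-1,0,0,0,0,1],[0,-1,0,0,0,0,1],[0,-1,0,0,0,0,1],[0,-1,0,0,0,0,1]]
  ]
}}

```text
clock: 11.35
position: [0.4828, -0.0122, 0.2237]
tool_rot: [3.142, 0.0, 2.987]
force: [0.4, 0.3, 0.9]
grip_width: 0.0851
finger_force: 0.0
```

```bash
python3 go.py .5807 -.1 .2 105
```

```text
t 11.35 pos [ 0.4828 -0.0122  0.2237] rpy [1.8000e+02 1.0000e-02 1.7114e+02] q7 1.34 F [0.4 0.3 0.9] M [ 0.02  0.04 -0.02] w 0.0851
shift [-5.51 -3.58  1.19]
turn [ 0.    0.   11.02]
```

Run:
```python
from h import *
import pickle
f=grab_frame('top');g=grab_frame('scene');f0=pickle.load(open('top0.pkl','rb'));g0=pickle.load(open('scene0.pkl','rb'))
pickle.dump((f,g),open('d1.pkl','wb'))
cr=lambda f,a,b,w:cv2.resize(f['color'][:,:,::-1][a:a+w,b:b+w],(300,300),interpolation=cv2.INTER_CUBIC)
br=lambda a:np.clip(a.astype(float)*1.8,0,255).astype(np.uint8)
cv2.imwrite('pics/c7.png',br(np.vstack([np.hstack([cr(f0,160,210,40),cr(g0,190,270,36)]),np.hstack([cr(f,160,210,40),cr(g,190,270,36)])])))
```

```text
(no output)
```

View pics/c7.png

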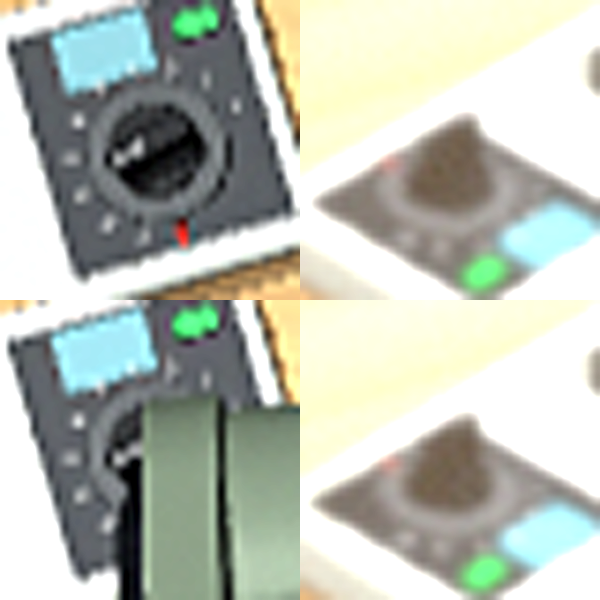

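The crops show the dial bar exactly as before, with the mark at about (125,150), so the fingers closed above the bar. That means the true fingertip height differs from the reported one. I'll measure it by differencing the scene image around the fingertips, after shutting them.

{"op": "move_arm", "data": {
  "plan": [
    [[0,0,0,0,0,0.5,-1],[0,0,0,0,0,1,-1],[0,0,0,0,0,1,-1],[0,0,0,0,0,1,-1],[0,0,0,0,0,1,-1],[0,0,0,0,0,1,-1],[0,0,0,0,0,1,-1],[0,0,0,0,0,1,-1],[0,0,0,0,0,1,-1],[0,0,0,0,0,1,-1]]
  ]
}}

```text
clock: 12.45
position: [0.4831, -0.0107, 0.2236]
tool_rot: [3.141, -0.0, 1.988]
force: [-0.1, -0.0, 0.0]
grip_width: -0.0005
finger_force: 0.0
```

Run:
```python
from h import *
import pickle
g=grab_frame('scene');g0=pickle.load(open('scene0.pkl','rb'));o=observe();p=np.array(o['position']);print(p,o['tool_rot'],o['grip_width'])
pickle.dump(g,open('d2.pkl','wb'))
d=np.abs(g['color'].astype(int)-g0['color']).max(2)
u=proj(g,p);print('tcp px',u,[proj(g,p+[0,0,k]).round(1) for k in(.01,.02,.03,.04)])
r0,c0=int(u[1])-28,int(u[0])-22
print('rows from',r0,'cols from',c0)
gray=g['color'].mean(2).astype(int)
for r in range(r0,r0+42): print(r,''.join('%4d'%gray[r,c] if d[r,c]>25 else '   .' for c in range(c0,c0+40)))
```

```text
[ 0.48308046 -0.0107309   0.22363472] [ 3.14141254e+00 -1.62799949e-04  1.98148075e+00] -0.0001779460938532202
tcp px [252.16138016 170.50095172] [array([252.1, 168.2]), array([252.1, 166. ]), array([252.1, 163.7]), array([252.1, 161.4])]
rows from 142 cols from 230
142    .   .   .   .   .   .   .   . 130  78  56  53  60  56  49  49  51  50  50  50  49  54  48  52  51  49  49  49  52  62  77 103 144   .   .   .   .   .   .   .
143    .   .   .   .   .   .   .   . 143 101  63  51  54  51  51  47  49  44  51  51  50  51  51  47  49  50  53  53  51  58  74  97 133   .   .   .   .   .   .   .
144  174 172 171   .   .   .   .   .   . 125  80  56  48  51  49  50  49  46  50  53  49  47  50  48  52  48  51  51  55  61  71  86 109 136   .   .   .   .   .   .
145  170 169 168 168   .   .   .   .   . 142 102  69  52  53  57  56  51  49  49  50  49  50  50  52  50  50  48  55  67  76  77  77  89 108 122 126   .   . 176 180
146  169 168 170 172 172   .   .   .   .   . 139 100  62  60  73  77  62  51  47  49  50  52  50  52  51  48  52  66  95 102  85  71  72  86  94  95   . 151 178 182
147  171
[... 5396 characters left out ...]
   .   .   .   .   .   .   .   .   .   .
180    .   .   .   .   .   .   .   .   .   .   .   .   .   .   .   .   .   .   .   .   .   .   .   .   .   .   .   .   .   .   .   .   .   .   .   .   .   .   .   .
181    .   .   .   .   .   .   .   .   .   .   .   .   .   .   .   .   .   .   .   .   .   .   .   .   .   .   .   .   .   .   .   .   .   .   .   .   .   .   .   .
182    .   .   .   .   .   .   .   .   .   .   .   .   .   .   .   .   .   .   .   .   .   .   .   .   .   .   .   .   .   .   .   .   .   .   .   .   .   .   .   .
183    .   .   .   .   .   .   .   .   .   .   .   .   .   .   .   .   .   .   .   .   .   .   .   .   .   .   .   .   .   .   .   .   .   .   .   .   .   .   .   .
```

Run:
```python
from h import *
import pickle
p=np.array([.16650645,.60206414,.2010748]);y=np.array([np.sin(2.87178),-np.cos(2.87178),0]);x=np.array([np.cos(2.87178),np.sin(2.87178),0])
f=pickle.load(open('top0.pkl','rb'));g=pickle.load(open('scene0.pkl','rb'))
for n,h in(('top',f),('scene',g)):
  for dz in(0,.013,.045): print(n,dz,[(proj(h,p+s*.05*y+[0,0,dz])*1.5625).round(1) for s in(-1,1)])
c=lambda h,a,b,w,H:cv2.resize(h['color'][:,:,::-1][a:a+H,b:b+w],(w*6,H*6),interpolation=cv2.INTER_CUBIC)
A=c(f,300,0,65,60);B=c(g,50,305,65,70)[:360]
cv2.imwrite('pics/c8.png',np.clip(np.hstack([A,B])*1.8,0,255).astype(np.uint8))
```

```text
top 0 [array([121.5, 494.5]), array([ 72.6, 481.7])]
top 0.013 [array([118. , 496.3]), array([ 68.5, 483.3])]
top 0.045 [array([109. , 500.9]), array([ 58. , 487.5])]
scene 0 [array([503.4, 183.3]), array([533.1, 180.5])]
scene 0.013 [array([503.7, 179.5]), array([533.5, 176.7])]
scene 0.045 [array([504.6, 170. ]), array([534.6, 167.2])]
```

View pics/c8.png

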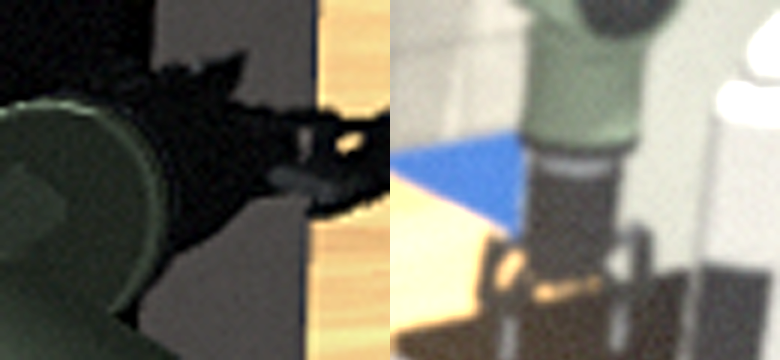

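No more views, but the numbers are clear. The fingertips show about 34 mm above the reported TCP: tip edge at row 164.5 against 170.5 predicted, with columns matching. So I'll command z about 34 mm lower.

```bash
python3 go.py .5807 .0943 .2236 105
```

```text
t 12.5 pos [ 0.4831 -0.0107  0.2236] rpy [ 1.7999e+02 -1.0000e-02  1.1353e+02] q7 0.39 F [ 0.1  0.4 -0.6] M [ 0.01  0.02 -0.02] w -0.0002
shift [2.87 6.57 0.  ]
turn [ 0.   -0.    1.42]
```

{"op": "move_arm", "data": {
  "plan": [
    [[0.41,0.94,0,0,0,0,1],[0.41,0.94,0,0,0,0,1],[0.41,0.94,0,0,0,0,1],[0.41,0.94,0,0,0,0,1],[0.41,0.94,0,0,0,0,1],[0.41,0.94,0,0,0,0,1],[0.41,0.94,0,0,0,0,1],[0,0,1,0,0,0.7,1],[0,0,1,0,0,0.7,1],[0,0,1,0,0,0,1]]
  ]
}}

```text
clock: 13.5
position: [0.5795, 0.0956, 0.1628]
tool_rot: [3.142, -0.0, 1.846]
force: [0.2, -0.8, -0.2]
grip_width: 0.0851
finger_force: 0.0
```

{"op": "move_arm", "data": {
  "plan": [
    [[0,0,1,0,0,0,1],[0,0,1,0,0,0,1],[0,0,1,0,0,0,1],[0,0,1,0,0,0,1],[0,0,1,0,0,0,1],[0,0,0.5,0,0,0,1],[0,0,0.4,0,0,0,1],[0,0,0,0,0,0,1],[0,0,0,0,0,0,1],[0,0,0,0,0,0,1]]
  ]
}}

```text
clock: 14.5
position: [0.5801, 0.0949, 0.0464]
tool_rot: [3.14, 0.0, 1.846]
force: [1.2, -0.0, -0.6]
grip_width: 0.0859
finger_force: 0.0
```

```bash
python3 go.py .5807 .0943 .034 105
```

```text
t 14.5 pos [0.5801 0.0949 0.0464] rpy [179.93   0.   105.75] q7 0.17 F [ 1.2 -0.  -0.6] M [ 0.01 -0.03 -0.03] w 0.0859
shift [-0.04  0.02  0.62]
turn [ 0.01 -0.    0.12]
```

{"op": "move_arm", "data": {
  "plan": [
    [[0,0,0.3,0,0,0.1,1],[0,0,0.3,0,0,0,1],[0,0,0,0,0,0,-1],[0,0,0,0,0,0,-1],[0,0,0,0,0,0,-1],[0,0,0,0,0,0,-1],[0,0,0,0,0,0,-1],[0,0,0,0,0,0,-1],[0,0,0,0,0,0,-1],[0,0,0,0,0,0,-1]]
  ]
}}

```text
clock: 15.5
position: [0.5808, 0.0948, 0.0342]
tool_rot: [3.139, 0.0, 1.835]
force: [5.5, -0.1, 2.9]
grip_width: 0.0136
finger_force: 44.3
```

```bash
python3 go.py .5807 .0943 .034 195
```

```text
t 15.5 pos [0.5808 0.0948 0.0342] rpy [1.7986e+02 2.0000e-02 1.0513e+02] q7 0.16 F [ 5.5 -0.1  2.9] M [-0.04 -1.21  0.05] w 0.0136
shift [-0.02 -0.01  0.01]
turn [  0.02   0.02 -14.98]
```

The bar is gripped: 13.6 mm width, 44 N. Now turning to the zero stop.

{"op": "move_arm", "data": {
  "plan": [
    [[0,0,0,0,0,-1,-1],[0,0,0,0,0,-1,-1],[0,0,0,0,0,-1,-1],[0,0,0,0,0,-1,-1],[0,0,0,0,0,-1,-1],[0,0,0,0,0,-1,-1],[0,0,0,0,0,-1,-1],[0,0,0,0,0,-1,-1],[0,0,0,0,0,-1,-1],[0,0,0,0,0,-1,-1]]
  ]
}}

```text
clock: 16.5
position: [0.5825, 0.0966, 0.0343]
tool_rot: [3.138, 0.005, 2.887]
force: [17.0, 8.5, -9.8]
grip_width: 0.0133
finger_force: 42.5
```

{"op": "move_arm", "data": {
  "plan": [
    [[0,0,0,0,0,-1,-1],[0,0,0,0,0,-1,-1],[0,0,0,0,0,-1,-1],[0,0,0,0,0,-1,-1],[0,0,0,0,0,-0.5,-1],[0,0,0,0,0,-0.3,-1],[0,0,0,0,0,0,-1],[0,0,0,0,0,0,-1],[0,0,0,0,0,0,-1],[0,0,0,0,0,0,-1]]
  ]
}}

```text
clock: 17.5
position: [0.5825, 0.0977, 0.0343]
tool_rot: [3.139, 0.007, -2.897]
force: [17.1, 12.4, -11.1]
grip_width: 0.0133
finger_force: 42.5
```

```bash
python3 go.py .5807 .0943 .034 195
```

```text
t 17.5 pos [0.5825 0.0977 0.0343] rpy [ 179.85    0.39 -165.97] q7 1.33 F [ 17.1  12.4 -11.1] M [ 2.86 -3.57  0.04] w 0.0133
shift [ 0.13 -0.15  0.01]
turn [ 0.02  0.06 -0.16]
```

{"op": "move_arm", "data": {
  "plan": [
    [[-0.15,0.15,0,0,0,0,-1],[0,0,0,0,0,0,-1],[0,0,0,0,0,-0.25,-1],[0,0,0,0,0,-0.25,-1],[0,0,0,0,0,-0.25,-1],[0,0,0,0,0,-0.25,-1],[0,0,0,0,0,0,-1],[0,0,0,0,0,0,-1],[0,0,0,0,0,0,-1],[0,0,0,0,0,0,-1]]
  ]
}}

```text
clock: 18.5
position: [0.5819, 0.0978, 0.0342]
tool_rot: [-3.141, -0.0, -2.795]
force: [-1.8, -2.7, 12.3]
grip_width: 0.0133
finger_force: 71.5
```

```bash
python3 go.py .5825 .0977 .034 195
```

```text
t 18.5 pos [0.5819 0.0978 0.0342] rpy [-179.96   -0.   -160.17] q7 1.41 F [-1.8 -2.7 12.3] M [-0.64  0.59 -1.03] w 0.0133
shift [-0.03 -0.01  0.01]
turn [-0.01  0.    0.81]
```

The moment of 1 N m at the 13.3 mm grip shows the dial is against its zero stop. I'll release, rise and head for the pestle.

{"op": "move_arm", "data": {
  "plan": [
    [[0,0,0,0,0,0,1],[0,0,0,0,0,0,1],[0,0,0,0,0,0,1],[0,0,-1,0,0,0,1],[0,0,-1,0,0,0,1],[0,0,-1,0,0,0,1],[0,0,-1,0,0,0,1],[0,0,-1,0,0,0,1],[0,0,0,0,0,0.5,1],[0,0,0,0,0,0.5,1]]
  ]
}}

```text
clock: 19.5
position: [0.582, 0.0985, 0.1342]
tool_rot: [-3.142, 0.001, -2.9]
force: [0.0, -0.0, -0.6]
grip_width: 0.0854
finger_force: 0.0
```

```bash
cat > arc.py <<'E'
from h import *
import sys
# arc.py x y z yaw n: per-row shifts for n rows with uniform world step and turn
o=observe();T=Rm(o['tool_rot']);t=np.array([float(a) for a in sys.argv[1:4]]);n=int(sys.argv[5])
y0=np.degrees(o['tool_rot'][2]);y1=float(sys.argv[4]);y0=y0%360
s=(t-o['position'])/n/.02;k=(y0-y1)/6/n;print('pos',np.round(o['position'],4),'yaw',y0.round(2),'turn/row',round(k,3),'t',o['clock'])
for i in range(n): print(np.round(R.from_euler('xyz',[180,0,y0-6*k*i],degrees=True).as_matrix().T@s,2).tolist())
E
python3 arc.py .542 -.232 .134 74 20
python3 - <<'E'
from h import *
f=grab_frame('top');c=f['color'][160:200,210:250]
import pickle;c0=pickle.load(open('top0.pkl','rb'))['color'][160:200,210:250]
# brightness of dial top around its centre: profile by angle
ctr=np.array([(526.5)/8-.5+165-210,(240.5)/8-.5+150-160])
for n,a in(('before',c0),('now',c)):
    print(n,[(k*15,int(a[int(round(ctr[1]-4*np.sin(np.radians(k*15)))),int(round(ctr[0]+4*np.cos(np.radians(k*15))))].mean())) for k in range(24)])
E
```

```text
pos [0.582  0.0985 0.1342] yaw 193.82 turn/row 0.999 t 19.5
[0.29, -0.78, 0.0]
[0.21, -0.8, 0.0]
[0.13, -0.82, 0.0]
[0.04, -0.83, 0.0]
[-0.05, -0.83, 0.0]
[-0.13, -0.82, 0.0]
[-0.22, -0.8, 0.0]
[-0.3, -0.78, 0.0]
[-0.38, -0.74, 0.0]
[-0.46, -0.7, 0.0]
[-0.53, -0.65, 0.0]
[-0.59, -0.59, 0.0]
[-0.65, -0.52, 0.0]
[-0.7, -0.45, 0.0]
[-0.74, -0.38, 0.0]
[-0.78, -0.3, 0.0]
[-0.8, -0.21, 0.0]
[-0.82, -0.13, 0.0]
[-0.83, -0.04, 0.0]
[-0.83, 0.05, 0.0]
before [(0, 17), (15, 2), (30, 0), (45, 36), (60, 33), (75, 23), (90, 21), (105, 29), (120, 31), (135, 27), (150, 17), (165, 14), (180, 63), (195, 82), (210, 4), (225, 4), (240, 7), (255, 12), (270, 27), (285, 24), (300, 23), (315, 24), (330, 23), (345, 10)]
now [(0, 66), (15, 68), (30, 66), (45, 66), (60, 68), (75, 69), (90, 70), (105, 71), (120, 72), (135, 74), (150, 75), (165, 75), (180, 76), (195, 76), (210, 75), (225, 75), (240, 75), (255, 74), (270, 74), (285, 72), (300, 72), (315, 69), (330, 69), (345, 65)]
```

{"op": "move_arm", "data": {
  "plan": [
    [[0.29,-0.78,0,0,0,1,1],[0.21,-0.8,0,0,0,1,1],[0.13,-0.82,0,0,0,1,1],[0.04,-0.83,0,0,0,1,1],[-0.05,-0.83,0,0,0,1,1],[-0.13,-0.82,0,0,0,1,1],[-0.22,-0.8,0,0,0,1,1],[-0.3,-0.78,0,0,0,1,1],[-0.38,-0.74,0,0,0,1,1],[-0.46,-0.7,0,0,0,1,1]]
  ]
}}

```text
clock: 20.55
position: [0.5618, -0.0672, 0.1335]
tool_rot: [-3.141, -0.0, 2.335]
force: [-0.6, 0.2, 0.0]
grip_width: 0.0851
finger_force: 0.0
```

{"op": "move_arm", "data": {
  "plan": [
    [[-0.53,-0.65,0,0,0,1,1],[-0.59,-0.59,0,0,0,1,1],[-0.65,-0.52,0,0,0,1,1],[-0.7,-0.45,0,0,0,1,1],[-0.74,-0.38,0,0,0,1,1],[-0.78,-0.3,0,0,0,1,1],[-0.8,-0.21,0,0,0,1,1],[-0.82,-0.13,0,0,0,1,1],[-0.83,-0.04,0,0,0,1,1],[-0.83,0.05,0,0,0,1,1]]
  ]
}}

```text
clock: 21.55
position: [0.5419, -0.2325, 0.1334]
tool_rot: [-3.141, -0.0, 1.288]
force: [0.7, 0.2, -0.1]
grip_width: 0.0852
finger_force: 0.0
```

```bash
python3 go.py .542 -.232 .039 74
python3 - <<'E'
from h import *
f=grab_frame('top');c=f['color'][160:200,210:250]
import pickle;c0=pickle.load(open('top0.pkl','rb'))['color'][160:200,210:250]
ctr=np.array([(526.5)/8-.5+165-210,(240.5)/8-.5+150-160])
for n,a in(('before',c0),('now',c)):
    print(n,[(k*15,int(a[int(round(ctr[1]-4*np.sin(np.radians(k*15)))),int(round(ctr[0]+4*np.cos(np.radians(k*15))))].mean())) for k in range(24)])
E
```

```text
t 21.55 pos [ 0.5419 -0.2325  0.1334] rpy [-179.98   -0.     73.78] q7 0.2 F [ 0.7  0.2 -0.1] M [-0.04  0.05 -0.01] w 0.0852
shift [0.02 0.   4.72]
turn [-0.   -0.   -0.04]
before [(0, 17), (15, 2), (30, 0), (45, 36), (60, 33), (75, 23), (90, 21), (105, 29), (120, 31), (135, 27), (150, 17), (165, 14), (180, 63), (195, 82), (210, 4), (225, 4), (240, 7), (255, 12), (270, 27), (285, 24), (300, 23), (315, 24), (330, 23), (345, 10)]
now [(0, 42), (15, 40), (30, 39), (45, 42), (60, 43), (75, 0), (90, 30), (105, 41), (120, 33), (135, 13), (150, 18), (165, 39), (180, 38), (195, 36), (210, 38), (225, 38), (240, 40), (255, 14), (270, 19), (285, 99), (300, 18), (315, 4), (330, 43), (345, 41)]
```

The dial mark now sits at image angle about 285°, and the red line is at 288°, so the dial is at zero. Now for the pestle.

{"op": "move_arm", "data": {
  "plan": [
    [[0,0,0.8,0,0,0,1],[0,0,0.8,0,0,0,1],[0,0,0.8,0,0,0,1],[0,0,0.8,0,0,0,1],[0,0,0.8,0,0,0,1],[0,0,0.7,0,0,0,1],[0,0,0,0,0,0,1],[0,0,0,0,0,0,-1],[0,0,0,0,0,0,-1],[0,0,0,0,0,0,-1]]
  ],
  "grip_force": 30
}}

```text
clock: 22.6
position: [0.5425, -0.2321, 0.0403]
tool_rot: [3.141, 0.0, 1.291]
force: [0.1, 0.6, 0.1]
grip_width: 0.0436
finger_force: 0.0
```

{"op": "move_arm", "data": {
  "plan": [
    [[0,0,0,0,0,0,-1],[0,0,0,0,0,0,-1],[0,0,0,0,0,0,-1],[0,0,-0.3,0,0,0,-1],[0,0,-0.5,0,0,0,-1],[0,0,-0.5,0,0,0,-1],[0,0,-0.5,0,0,0,-1],[0,0,-0.5,0,0,0,-1],[0,0,-0.5,0,0,0,-1],[0,0,0,0,0,0,-1]]
  ]
}}

```text
clock: 23.6
position: [0.5428, -0.2323, 0.0972]
tool_rot: [3.139, 0.0, 1.29]
force: [-0.1, -0.7, -1.5]
grip_width: 0.0209
finger_force: 29.5
```

```bash
python3 go.py .542 -.232 .27 74
```

```text
t 23.6 pos [ 0.5428 -0.2323  0.0972] rpy [179.88   0.    73.94] q7 0.22 F [-0.1 -0.7 -1.5] M [ 0.04 -0.   -0.07] w 0.0209
shift [ 0.   -0.02 -8.64]
turn [ 0.02  0.   -0.01]
```

{"op": "move_arm", "data": {
  "plan": [
    [[0,0,-1,0,0,0,-1],[0,0,-1,0,0,0,-1],[0,0,-1,0,0,0,-1],[0,0,-1,0,0,0,-1],[0,0,-1,0,0,0,-1],[0,0,-1,0,0,0,-1],[0,0,-1,0,0,0,-1],[0,0,-1,0,0,0,-1],[0,0,-0.6,0,0,0,-1],[0,0,0,0,0,0,-1]]
  ]
}}

```text
clock: 24.6
position: [0.5425, -0.2322, 0.2686]
tool_rot: [3.14, -0.0, 1.291]
force: [-0.2, 0.2, -0.5]
grip_width: 0.0211
finger_force: 29.5
```

```bash
python3 arc.py .554 .2456 .27 188 30
```

```text
pos [ 0.5425 -0.2322  0.2686] yaw 73.94 turn/row -0.634 t 24.6
[0.77, -0.2, -0.0]
[0.78, -0.15, -0.0]
[0.79, -0.1, -0.0]
[0.8, -0.05, -0.0]
[0.8, 0.01, -0.0]
[0.79, 0.06, -0.0]
[0.79, 0.11, -0.0]
[0.78, 0.16, -0.0]
[0.77, 0.22, -0.0]
[0.75, 0.27, -0.0]
[0.73, 0.32, -0.0]
[0.71, 0.36, -0.0]
[0.68, 0.41, -0.0]
[0.65, 0.45, -0.0]
[0.62, 0.5, -0.0]
[0.59, 0.54, -0.0]
[0.55, 0.57, -0.0]
[0.51, 0.61, -0.0]
[0.47, 0.64, -0.0]
[0.43, 0.67, -0.0]
[0.38, 0.7, -0.0]
[0.33, 0.72, -0.0]
[0.29, 0.74, -0.0]
[0.24, 0.76, -0.0]
[0.19, 0.77, -0.0]
[0.13, 0.79, -0.0]
[0.08, 0.79, -0.0]
[0.03, 0.8, -0.0]
[-0.02, 0.8, -0.0]
[-0.08, 0.79, -0.0]
```

{"op": "move_arm", "data": {
  "plan": [
    [[0.77,-0.2,0,0,0,-0.63,-1],[0.78,-0.15,0,0,0,-0.63,-1],[0.79,-0.1,0,0,0,-0.63,-1],[0.8,-0.05,0,0,0,-0.63,-1],[0.8,0.01,0,0,0,-0.63,-1],[0.79,0.06,0,0,0,-0.63,-1],[0.79,0.11,0,0,0,-0.63,-1],[0.78,0.16,0,0,0,-0.63,-1],[0.77,0.22,0,0,0,-0.63,-1],[0.75,0.27,0,0,0,-0.63,-1]]
  ]
}}

```text
clock: 25.6
position: [0.5461, -0.0713, 0.2676]
tool_rot: [3.142, 0.0, 1.956]
force: [-0.1, -1.0, -0.5]
grip_width: 0.0214
finger_force: 29.5
```

{"op": "move_arm", "data": {
  "plan": [
    [[0.73,0.32,0,0,0,-0.63,-1],[0.71,0.36,0,0,0,-0.63,-1],[0.68,0.41,0,0,0,-0.63,-1],[0.65,0.45,0,0,0,-0.63,-1],[0.62,0.5,0,0,0,-0.63,-1],[0.59,0.54,0,0,0,-0.63,-1],[0.55,0.57,0,0,0,-0.63,-1],[0.51,0.61,0,0,0,-0.63,-1],[0.47,0.64,0,0,0,-0.63,-1],[0.43,0.67,0,0,0,-0.63,-1]]
  ]
}}

```text
clock: 26.6
position: [0.5508, 0.0876, 0.2676]
tool_rot: [3.142, 0.0, 2.615]
force: [0.5, 0.1, -1.4]
grip_width: 0.0212
finger_force: 29.5
```

{"op": "move_arm", "data": {
  "plan": [
    [[0.38,0.7,0,0,0,-0.63,-1],[0.33,0.72,0,0,0,-0.63,-1],[0.29,0.74,0,0,0,-0.63,-1],[0.24,0.76,0,0,0,-0.63,-1],[0.19,0.77,0,0,0,-0.63,-1],[0.13,0.79,0,0,0,-0.63,-1],[0.08,0.79,0,0,0,-0.63,-1],[0.03,0.8,0,0,0,-0.63,-1],[-0.02,0.8,0,0,0,-0.63,-1],[-0.08,0.79,0,0,0,-0.63,-1]]
  ]
}}

```text
clock: 27.6
position: [0.5558, 0.2468, 0.2676]
tool_rot: [3.142, -0.0, -3.008]
force: [-0.1, -0.0, -0.3]
grip_width: 0.0213
finger_force: 29.5
```

```bash
python3 go.py .554 .2456 .235 188
python3 - <<'E'
from h import *
import pickle
g=grab_frame('scene');pickle.dump(g,open('d3.pkl','wb'));gr=g['color'].mean(2).astype(int)
o=np.array(observe()['position'])
print('foot px',proj(g,o+[0,0,-.033]),'head top',proj(g,o+[0,0,.063]),'mouth cam',proj(g,[.5536,.2427,.2]))
print('cols 304..330')
for r in range(144,176): print(r,''.join('%4d'%v for v in gr[r,304:331]))
E
```

```text
t 27.6 pos [0.5558 0.2468 0.2676] rpy [ 180.     -0.   -172.35] q7 1.1 F [-0.1 -0.  -0.3] M [-0.02 -0.    0.02] w 0.0213
shift [ 0.1  -0.05  1.63]
turn [ 0.   -0.   -0.06]
foot px [319.06676456 160.39158336] head top [320.98322295 138.39713885] mouth cam [316.70024789 168.18917553]
cols 304..330
144  170 170 173 173 176 175 176 178 177 171 137  81  58  66  82 100 113 123 121 105 110 143 169 179 180 183 180
145  173 175 175 176 177 177 178 177 177 170 137  90  59  67  88 102 121 132 127 112 123 159 178 181 181 181 179
146  177 176 177 177 178 176 176 176 179 172 151 111  77  73  90 102 118 132 135 130 147 171 179 181 178 179 179
147  175 176 176 177 177 174 177 176 178 176 169 144 121 105 106 108 115 137 152 161 169 176 179 180 177 179 179
148  175 175 176 177 174 176 177 177 178 177 175 171 157 142 126 114 120 143 164 175 176 177 180 181 183 182 184
149  175 175 175 176 176 178 178 176 175 176 176 175 172 165 145 123 125 146 167 178 182 182 183 182 181 187 196
150  176 176 177 175 175 175 175 175 175 175 176 176 175 171 154 129 133 158 174 182 183 184 183 181 178 192 213
151  173 173
[... 2112 characters left out ...]
05 100 104 112 118 125
170  179 178 178 176 176 169 146 116 119 133 147 151 143 142 144 152 156 149 140 134 118 103 100 104 106 111 115
171  177 175 176 176 176 171 143 107  96 110 127 133 132 132 134 138 136 130 126 123 114 102 101 106 109 111 116
172  176 177 178 177 178 172 147 104  87  92 104 111 114 117 117 111 107 108 121 123 110  99 101 105 109 114 116
173  179 178 180 179 180 174 144  99  84  88  93  96  96 100 102  96  93  98 118 125 109  98 100 105 110 111 116
174  180 182 181 179 181 175 141  97  80  82  90  93  89  94  97  95  90  98 121 126 110 100 104 106 109 114 116
175  181 181 180 179 178 170 138  96  81  82  89  94  91  95  95  92  91 101 130 132 109 100 106 106 111 114 117
```

Run:
```python
from h import *
import pickle
g=pickle.load(open('scene0.pkl','rb'));f=pickle.load(open('top0.pkl','rb'))
print('scene0 cols 305..330')
for r in range(163,184): print(r,''.join('%4d'%v for v in g['color'][r,305:331].mean(1)))
print('predicted sleeve L/R edges for chuck at .553,.2435')
u=np.array([.54,.84,0]);u/=np.linalg.norm(u)
for z in(.2,.18,.16): print(z,[proj(g,np.array([.553,.2435,z])+s*.023*u).round(2) for s in(-1,0,1)])
print('top0 cols 170..192')
for r in range(174,198): print(r,''.join('%4d'%v for v in f['color'][r,170:193].mean(1)))
print([proj(f,[.553+a,.2435+b,.2]).round(2) for a,b in((.023,0),(-.023,0),(0,.023),(0,-.023),(0,0))])
```

```text
scene0 cols 305..330
163  166 163 162 163 164 162 161 163 162 159 159 160 158 156 155 152 153 154 153 156 165 156 136 122 122 130
164  165 163 161 163 163 161 161 159 159 160 160 159 157 157 155 157 159 162 161 162 169 170 156 138 135 137
165  163 162 162 162 161 160 160 158 154 157 161 161 163 165 167 167 168 167 164 155 158 171 175 170 167 163
166  161 163 161 162 163 164 162 161 154 149 149 147 152 162 172 175 174 170 165 143 135 151 170 179 179 180
167  165 165 166 168 170 172 174 177 163 144 134 131 133 143 150 157 169 173 163 133 112 121 138 155 170 177
168  174 173 174 174 172 171 174 179 171 148 130 127 126 130 133 144 165 172 155 129 104 101 114 124 137 148
169  177 176 175 175 171 155 149 161 166 156 145 138 139 140 149 159 167 160 147 127 104 100 102 109 113 123
170  174 175 174 175 168 143 118 124 144 156 159 154 150 152 162 166 156 142 130 117 101  98 101 107 109 113
171  173 173 174 172 168 142 105  99 114 131 139 138 135 138 143 143 132 126 123 112  99  98 104 108 109 113
172  174 175 176 177 170 142 101  85  92 105 110 114 114 117 111 108 107 118 121 109  97 101 103 1
[... 3275 characters left out ...]
5 110  91 149 146 145 122 113  54  48  30  39  10  25  22  16  27  36  48  59  32  20  11
193  116 117 119 142 145 146 148 150 120  50  45  33  43  36  31  43  51  55  56  32  20  10   0
194  115 117 116 123 147 143 143 147 149  32  60  50  58  44  50  59  53  42  18  20  31   3   6
195  113 113 109  96 147 144 143 146 147 100  33  11  30  30  27  28  21  21  16  14  44  11  16
196  112 112 109  99 147 145 143 143 148 151 107  33  13  20   1   1  20  19  20   3  15   8  15
197  114 112 113 115 138 146 143 142 143 147 151 106  61   8   7  17   8  11  12  10  14  13  12
[array([179.37, 177.36]), array([179.39, 191.84]), array([172.12, 184.74]), array([186.64, 184.45]), array([179.38, 184.59])]
```

Run:
```python
from h import *
import pickle
g=pickle.load(open('d3.pkl','rb'));o=observe();p=np.array(o['position']);print(p,o['tool_rot'])
P=lambda x,y,z:proj(g,[x,y,z]).round(2)
print('foot now',P(p[0],p[1],p[2]-.033),'shank mid',P(p[0],p[1],p[2]-.008))
for xy in((.5523,.2423),(.5525,.2437),(.554,.2456)): print(xy,'mouth',P(*xy,.2),'foot',P(*xy,.2346),'shankmid',P(*xy,.26))
# pixel shift per mm
b=P(.553,.2435,.23);print('d/dx',(proj(g,[.563,.2435,.23])-b)/10,'d/dy',(proj(g,[.553,.2535,.23])-b)/10)
# subpixel centre of the shank and sleeve by gaussian-ish darkness
gr=g['color'].mean(2)
for r in (152,154,156,158,159): w=np.clip(178-gr[r,315:325],0,None);print(r,(w*np.arange(315,325)).sum()/w.sum())
```

```text
[0.55530282 0.24975127 0.26742661] [ 3.14006746e+00 -2.00169710e-04 -3.00118833e+00]
foot now [319.07 160.39] shank mid [319.55 154.79]
(0.5523, 0.2423) mouth [316.43 168.07] foot [317.07 160.46] shankmid [317.55 154.77]
(0.5525, 0.2437) mouth [316.75 168.01] foot [317.39 160.4 ] shankmid [317.88 154.72]
(0.554, 0.2456) mouth [317.36 168.06] foot [318.01 160.46] shankmid [318.5  154.77]
d/dx [0.14628219 0.1092449 ] d/dy [ 0.20852656 -0.05860411]
152 319.3795013850415
154 319.31758530183725
156 319.20679886685554
158 318.8112676056338
159 318.85633802816903
```

{"op": "move_arm", "data": {
  "plan": [
    [[0.18,-0.29,0,0,0,0,-1],[0,0,0.5,0,0,0,-1],[0,0,0.5,0,0,0,-1],[0,0,0.3,0,0,0,-1],[0,0,0,0,0,0,-1],[0,0,0,0,0,0,-1],[0,0,0,0,0,0,-1],[0,0,0,0,0,0,-1],[0,0,0,0,0,0,-1],[0,0,0,0,0,0,-1]]
  ]
}}

```text
clock: 28.65
position: [0.5533, 0.2394, 0.2417]
tool_rot: [3.142, 0.0, -3.013]
force: [0.5, 0.3, -1.0]
grip_width: 0.0213
finger_force: 29.5
```

```bash
python3 go.py .5525 .2436 .173 188
```

```text
t 28.65 pos [0.5533 0.2394 0.2417] rpy [ 1.8000e+02  1.0000e-02 -1.7266e+02] q7 1.1 F [ 0.5  0.3 -1. ] M [ 0.08 -0.02 -0.08] w 0.0213
shift [0.01 0.22 3.44]
turn [ 0.    0.   -0.11]
```

The earlier picture was taken while the arm was still moving, so I'm re-measuring now that it's at rest.

Run:
```python
from h import *
g=grab_frame('scene');p=np.array(observe()['position']);print(p)
gr=g['color'].mean(2)
print('foot pred',proj(g,p-[0,0,.033]),'at z+.02',proj(g,p-[0,0,.013]))
for r in range(150,170): print(r,''.join('%4d'%v for v in gr[r,308:326]))
for r in range(156,165): w=np.clip(176-gr[r,313:322],0,None);print(r,((w*np.arange(313,322)).sum()/w.sum()).round(2))
```

```text
[0.55327349 0.23928221 0.24166551]
foot pred [316.10235215 166.46733919] at z+.02 [316.47116859 162.06476434]
150  175 176 169 147 103  63  58  76  98 109 115 122 107  94 117 157 179 184
151  174 175 171 149 106  67  61  74  98 110 118 125 114 106 137 168 181 182
152  175 176 176 163 133  91  71  79  97 109 120 133 130 132 155 174 180 180
153  175 178 180 178 162 130 106  97 104 107 125 149 159 162 171 178 179 180
154  181 181 182 181 177 165 148 131 118 114 130 158 174 176 178 179 180 181
155  184 182 181 180 178 176 169 161 141 123 133 161 177 182 180 180 181 179
156  180 180 178 180 177 178 178 172 151 130 137 164 177 181 180 180 180 178
157  178 180 177 180 182 182 182 175 154 133 144 167 179 182 181 183 182 182
158  180 180 182 182 182 183 181 174 147 134 146 170 179 182 182 183 185 187
159  182 182 183 185 183 183 181 169 145 133 151 172 182 184 187 186 185 186
160  185 183 183 185 184 185 182 169 143 135 152 176 184 186 185 185 185 183
161  185 187 185 186 185 185 182 168 142 134 153 175 181 184 183 181 180 179
162  188 187 185 186 185 184 180 163 138 138 159 176 180 179 176 174 177 175
163  186 184 184 183 184 184 179 159 134 137 162 174 175 174 174 172 173 176
164  185 184 185 183 182 180 175 155 132 138 160 173 174 173 173 172 171 176
165  186 185 183 181 172 163 154 138 127 136 157 171 175 173 173 169 160 162
166  183 182 181 170 151 132 125 121 121 129 150 166 168 173 173 166 148 137
167  179 180 177 159 133 114 110 115 122 122 133 143 147 162 173 162 137 114
168  181 178 167 145 123 114 112 118 125 126 125 128 135 153 163 155 131 107
169  180 173 153 130 126 133 133 133 134 137 135 143 148 154 153 147 127 106
156 317.25
157 317.26
158 317.09
159 316.9
160 316.79
161 316.76
162 316.55
163 316.56
164 316.61
```

{"op": "move_arm", "data": {
  "plan": [
    [[0,0.18,0,0,0,0,-1],[0,0,0,0,0,0,-1],[0,0,0.25,0,0,0,-1],[0,0,0.25,0,0,0,-1],[0,0,0.25,0,0,0,-1],[0,0,0.25,0,0,0,-1],[0,0,0.25,0,0,0,-1],[0,0,0.25,0,0,0,-1],[0,0,0,0,0,0,-1],[0,0,0,0,0,0,-1]]
  ]
}}

```text
clock: 29.7
position: [0.5528, 0.2429, 0.2116]
tool_rot: [-3.142, -0.0, -3.013]
force: [-0.7, -0.5, -0.1]
grip_width: 0.0211
finger_force: 29.5
```

```bash
python3 go.py .553 .2428 .173 188
```

```text
t 29.7 pos [0.5528 0.2429 0.2116] rpy [-1.8000e+02 -1.0000e-02 -1.7266e+02] q7 1.08 F [-0.7 -0.5 -0.1] M [-0.02  0.13 -0.04] w 0.0211
shift [-0.01 -0.    1.93]
turn [-0.   -0.   -0.11]
```

The foot is about 20 mm into the bore with no contact force. I'll keep lowering.

{"op": "move_arm", "data": {
  "plan": [
    [[0,0,0.3,0,0,0,-1],[0,0,0.3,0,0,0,-1],[0,0,0.3,0,0,0,-1],[0,0,0.3,0,0,0,-1],[0,0,0.3,0,0,0,-1],[0,0,0.15,0,0,0,-1],[0,0,0.1,0,0,0,-1],[0,0,0,0,0,0,-1],[0,0,0,0,0,0,-1],[0,0,0,0,0,0,-1]]
  ]
}}

```text
clock: 30.7
position: [0.5528, 0.2429, 0.1768]
tool_rot: [3.142, 0.0, -3.014]
force: [-1.1, -0.4, -1.0]
grip_width: 0.0212
finger_force: 29.5
```

```bash
python3 go.py .553 .2428 .173 188
```

```text
t 30.7 pos [0.5528 0.2429 0.1768] rpy [ 180.      0.   -172.66] q7 1.07 F [-1.1 -0.4 -1. ] M [-0.07  0.26 -0.04] w 0.0212
shift [-0.01 -0.    0.19]
turn [ 0.    0.   -0.11]
```

Now down in 1 mm steps until the floor is felt.

{"op": "move_arm", "data": {
  "plan": [
    [[0,0,0.05,0,0,0,-1],[0,0,0.05,0,0,0,-1],[0,0,0.05,0,0,0,-1],[0,0,0.05,0,0,0,-1],[0,0,0,0,0,0,-1],[0,0,0,0,0,0,-1],[0,0,0,0,0,0,-1],[0,0,0,0,0,0,-1],[0,0,0,0,0,0,-1],[0,0,0,0,0,0,-1]]
  ]
}}

```text
clock: 31.7
position: [0.553, 0.2429, 0.173]
tool_rot: [3.141, 0.001, -3.014]
force: [-2.3, -0.7, 6.3]
grip_width: 0.0212
finger_force: 30.2
```

Floor contact at 6 N at the expected height, so the pestle is home. I'll release and lower around the sleeve.

{"op": "move_arm", "data": {
  "plan": [
    [[0,0,-0.05,0,0,0,-1],[0,0,0,0,0,0,0],[0,0,0,0,0,0,1],[0,0,0,0,0,0,1],[0,0,0,0,0,0,1],[0,0,0,0,0,0,1],[0,0,0.4,0,0,0,1],[0,0,0.4,0,0,0,1],[0,0,0.4,0,0,0,1],[0,0,0.4,0,0,0,1]]
  ]
}}

```text
clock: 32.7
position: [0.5526, 0.2428, 0.1406]
tool_rot: [-3.141, -0.001, -3.013]
force: [0.9, 0.6, -0.4]
grip_width: 0.0854
finger_force: 0.0
```

{"op": "move_arm", "data": {
  "plan": [
    [[0,0,0,0,0,0,1],[0,0,0,0,0,0,-1],[0,0,0,0,0,0,-1],[0,0,0,0,0,0,-1],[0,0,0,0,0,0,-1],[0,0,0,0,0,0,-1],[0,0,0,0,0,0,-1],[0,0,0,0,0,0,-1],[0,0,0,0,0,0,-1],[0,0,0,0,0,0,-1]]
  ],
  "grip_force": 60
}}

```text
clock: 33.7
position: [0.5529, 0.2452, 0.1429]
tool_rot: [3.139, 0.002, -3.012]
force: [-4.7, 8.1, 8.5]
grip_width: 0.0449
finger_force: 60.1
```

```bash
python3 go.py .553 .2428 .14 50
python3 - <<'E'
from h import *
g=grab_frame('scene')
for r in range(150,172): print(r,''.join('%4d'%v for v in g['color'][r,302:332].mean(1)))
print(proj(g,[.553,.243,.236]),proj(g,[.553,.243,.21]))
E
```

```text
t 33.7 pos [0.5529 0.2452 0.1429] rpy [ 1.7983e+02  1.1000e-01 -1.7260e+02] q7 1.06 F [-4.7  8.1  8.5] M [ 1.79  0.86 -0.15] w 0.0449
shift [ 0.01 -0.12  0.14]
turn [ 0.03 -0.03 22.9 ]
150  174 174 174 175 175 176 174 160 120  75  52  51  51  51  51  49  50  50  51  50  50  48  48  54  53  61  71  67  61  73
151  173 173 173 174 174 175 171 145 103  66  51  54  54  51  52  53  51  49  51  52  48  51  51  51  55  60  67  66  62  88
152  173 172 173 172 173 173 165 134  89  63  55  50  53  51  50  52  51  55  56  51  51  49  49  51  52  52  60  61  70 115
153  173 171 168 166 167 166 148 117  79  63  56  54  53  49  52  50  57  62  62  57  49  50  48  51  51  52  52  53  78 141
154  172 163 142 135 136 130 112  91  72  60  55  53  51  55  52  50  54  57  58  50  51  51  49  52  54  60  58  53  83 144
155  172 147 112  93  94  90  79  71  64  60  53  48  51  51  48  52  52  54  52  52  50  53  49  54  66  79  75  63  78 125
156  173 144  93  71  75  72  68  64  63  57  52  50  54  50  51  52  51  51  52  52  49  50  50  58  77  98  90  73  88 120
157  174 142  91  63  66  66  60  61  59
[... 1190 characters left out ...]
175 182 185 186 184
167  184 185 181 173 158 135 104  76  57  54  53  60  72  97 116 123 119 114 105  94  82  85  89 100 121 141 161 174 180 184
168  184 184 182 181 177 167 145 110  68  56  56  67  82  99 114 123 122 120 123 125 115  99  90  93 103 114 127 138 150 157
169  182 182 183 181 180 178 166 129  80  56  61  78  92 100 113 121 129 140 147 145 127 103  97  93  97 104 111 117 124 127
170  181 182 180 180 177 176 169 133  81  53  66  87 100 107 120 133 141 151 156 141 118 101  99  96 101 103 108 112 117 120
171  177 177 175 177 177 175 161 127  78  56  70  92 103 109 120 128 134 138 137 124 104  97  97  99 100 106 108 111 114 119
[317.34731925 160.18826087] [316.86098993 165.92390405]
```

The sleeve is held at 44.9 mm with 60 N. I'll re-centre slightly and turn clockwise.

{"op": "move_arm", "data": {
  "plan": [
    [[0,0.12,-0.1,0,0,0,-1],[0,0,0,0,0,0.5,-1],[0,0,0,0,0,1,-1],[0,0,0,0,0,1,-1],[0,0,0,0,0,1,-1],[0,0,0,0,0,1,-1],[0,0,0,0,0,1,-1],[0,0,0,0,0,1,-1],[0,0,0,0,0,1,-1],[0,0,0,0,0,0.5,-1]]
  ],
  "grip_force": 90
}}

```text
clock: 34.75
position: [0.5524, 0.2439, 0.1432]
tool_rot: [-3.14, 0.001, 2.427]
force: [0.5, -6.0, -6.1]
grip_width: 0.0439
finger_force: 98.0
```

```bash
python3 go.py .5529 .2452 .14 50
```

```text
t 34.75 pos [0.5524 0.2439 0.1432] rpy [-1.7990e+02  5.0000e-02  1.3907e+02] q7 0.34 F [ 0.5 -6.  -6.1] M [-0.8  -0.52  0.22] w 0.0439
shift [0.02 0.06 0.16]
turn [-1.000e-02  2.000e-02  1.484e+01]
```

{"op": "move_arm", "data": {
  "plan": [
    [[0,0,0,0,0,1,-1],[0,0,0,0,0,1,-1],[0,0,0,0,0,1,-1],[0,0,0,0,0,1,-1],[0,0,0,0,0,1,-1],[0,0,0,0,0,1,-1],[0,0,0,0,0,1,-1],[0,0,0,0,0,1,-1],[0,0,0,0,0,1,-1],[0,0,0,0,0,1,-1]]
  ]
}}

```text
clock: 35.75
position: [0.551, 0.2433, 0.1432]
tool_rot: [-3.139, 0.003, 1.38]
force: [-10.4, -9.3, 1.4]
grip_width: 0.0435
finger_force: 98.8
```

```bash
python3 go.py .5529 .2452 .14 50
```

```text
t 35.75 pos [0.551  0.2433 0.1432] rpy [-179.84    0.19   79.06] q7 -0.54 F [-10.4  -9.3   1.4] M [-2.03  1.58  0.28] w 0.0435
shift [0.11 0.07 0.16]
turn [-0.02  0.04  4.84]
```

{"op": "move_arm", "data": {
  "plan": [
    [[-0.07,-0.04,0,0,0,1,-1],[0,0,0,0,0,1,-1],[0,0,0,0,0,1,-1],[0,0,0,0,0,0.5,-1],[0,0,0,0,0,0.5,-1],[0,0,0,0,0,0.4,-1],[0,0,0,0,0,0.4,-1],[0,0,0,0,0,0,-1],[0,0,0,0,0,0,-1],[0,0,0,0,0,0,-1]]
  ],
  "grip_force": 120
}}

```text
clock: 36.75
position: [0.5503, 0.2436, 0.1434]
tool_rot: [-3.14, 0.002, 0.882]
force: [-7.7, -1.6, 0.9]
grip_width: 0.0429
finger_force: 124.1
```

```bash
python3 go.py .5529 .2452 .14 50
```

```text
t 36.75 pos [0.5503 0.2436 0.1434] rpy [-1.7993e+02  1.2000e-01  5.0550e+01] q7 -0.95 F [-7.7 -1.6  0.9] M [-0.78  0.98  0.  ] w 0.0429
shift [0.14 0.05 0.17]
turn [-0.01  0.02  0.09]
```

{"op": "move_arm", "data": {
  "plan": [
    [[0,0,0,0,0,0,-1],[0,0,0,0,0,0,-1],[0,0,0,0,0,0,-1],[0,0,0,0,0,0,-1],[0,0,0,0,0,0,-1],[0,0,0,0,0,0,-1],[0,0,0,0,0,0.2,-1],[0,0,0,0,0,0.3,-1],[0,0,0,0,0,0.3,-1],[0,0,0,0,0,0.3,-1]]
  ]
}}

```text
clock: 37.75
position: [0.5502, 0.2437, 0.1433]
tool_rot: [-3.14, 0.002, 0.766]
force: [-6.9, -2.3, 0.4]
grip_width: 0.0429
finger_force: 123.8
```

```bash
python3 go.py .5529 .2452 .14 50
```

```text
t 37.75 pos [0.5502 0.2437 0.1433] rpy [-1.7994e+02  1.4000e-01  4.3910e+01] q7 -1.04 F [-6.9 -2.3  0.4] M [-0.7   1.22  0.46] w 0.0429
shift [0.15 0.04 0.17]
turn [-0.01  0.02 -1.01]
```

{"op": "move_arm", "data": {
  "plan": [
    [[0,0,0,0,0,0,-1],[0,0,0,0,0,0,-1],[0,0,0,0,0,0,-1],[0,0,0,0,0,0,-1],[0,0,0,0,0,0,-1],[0,0,0,0,0,0,-1],[0,0,0,0,0,0,-1],[0,0,0,0,0,0,-1],[0,0,0,0,0,0.3,-1],[0,0,0,0,0,0.3,-1]]
  ]
}}

```text
clock: 38.75
position: [0.5501, 0.2438, 0.1433]
tool_rot: [-3.14, 0.003, 0.704]
force: [-8.9, -1.6, 0.1]
grip_width: 0.0431
finger_force: 123.8
```

```bash
python3 go.py .5529 .2452 .14 50
```

```text
t 38.75 pos [0.5501 0.2438 0.1433] rpy [-1.7994e+02  1.5000e-01  4.0320e+01] q7 -1.1 F [-8.9 -1.6  0.1] M [-0.65  1.37  0.51] w 0.0431
shift [0.15 0.04 0.17]
turn [-0.01  0.02 -1.61]
```

The moment rose from 0.28 to 0.51 N m at about 2.55 rad, so the chuck is tight. Releasing and rising.

{"op": "move_arm", "data": {
  "plan": [
    [[0,0,0,0,0,0,-1],[0,0,0,0,0,0,1],[0,0,0,0,0,0,1],[0,0,0,0,0,0,1],[0,0,0,0,0,0,1],[0,0,-0.5,0,0,0,1],[0,0,-1,0,0,0,1],[0,0,-1,0,0,0,1],[0,0,-1,0,0,0,1],[0,0,-1,0,0,0,1]]
  ]
}}

```text
clock: 39.75
position: [0.5515, 0.2439, 0.2353]
tool_rot: [3.141, -0.001, 0.704]
force: [0.5, 0.3, 0.6]
grip_width: 0.0858
finger_force: 0.0
```

{"op": "move_arm", "data": {
  "plan": [
    [[0,0,-1,0,0,0,1],[0,0,-1,0,0,0,1],[0,0,-1,0,0,0,1],[0,0,-1,0,0,0,1],[0,0,-1,0,0,0,1],[0,0,0,0,0,0,1],[0,0,0,0,0,0,1],[0,0,0,0,0,0,1],[0,0,0,0,0,0,1],[0,0,0,0,0,0,1]]
  ]
}}

```text
clock: 40.75
position: [0.5513, 0.244, 0.3332]
tool_rot: [-3.142, 0.001, 0.704]
force: [0.1, -0.0, 0.0]
grip_width: 0.0854
finger_force: 0.0
```

```bash
python3 go.py .5529 .2452 .14 50
python3 - <<'E'
from h import *
g=grab_frame('scene')
for r in range(154,178): print(r,''.join('%4d'%v for v in g['color'][r,306:330].mean(1)))
for xy in((.5525,.2437),(.5510,.2440)): print('pred top/head bottom/mouth',[proj(g,[*xy,z]).round(1) for z in(.236,.21,.2)])
E
```

```text
t 40.75 pos [0.5513 0.244  0.3332] rpy [-1.800e+02  4.000e-02  4.034e+01] q7 -1.18 F [ 0.1 -0.   0. ] M [0.05 0.02 0.01] w 0.0854
shift [0.11 0.01 9.66]
turn [-0.    0.01 -1.61]
154  176 176 178 179 181 181 181 181 180 180 179 178 178 178 178 177 178 177 179 177 178 177 175 168
155  179 181 182 180 179 179 177 176 178 178 177 178 178 179 178 179 178 179 179 179 177 175 175 172
156  179 178 177 178 178 177 176 177 178 179 179 180 180 179 179 181 178 179 178 178 178 179 179 180
157  178 177 178 177 177 177 178 181 179 181 181 180 179 180 180 180 179 179 180 179 181 182 183 182
158  178 177 178 179 180 180 180 181 182 182 185 185 185 184 181 182 180 182 183 183 184 185 184 178
159  182 180 181 181 183 181 182 183 184 189 197 201 201 195 188 182 183 184 184 184 183 182 180 168
160  182 183 183 183 184 184 182 182 184 193 203 210 213 206 196 186 183 184 182 182 178 174 167 156
161  183 183 185 185 183 184 183 180 173 172 188 201 206 199 189 182 181 180 177 176 169 159 145 136
162  185 185 184 185 183 183 182 178 161 143 152 168 173 170 173 176 176 174 175 173 160 141 128 124
163  186 185 
[... 995 characters left out ...]
0
173  178 179 178 172 141  99  82  86  90  98  96 101 104 103  94  99 118 124 109 100 100 105 109 112
174  178 179 180 171 141  94  81  83  88  91  92  92  96  96  91  95 117 124 107 100 101 105 108 113
175  179 178 178 171 141  95  83  83  85  91  89  86  92  99  93  96 120 123 106 100 104 107 110 114
176  177 177 177 168 139  98  84  82  84  91  91  89  95 103  95  99 125 131 107 100 103 107 110 114
177  174 176 175 168 137  98  82  86  87  91  92  90  94  99  96 103 129 128 106 100 104 107 111 113
pred top/head bottom/mouth [array([317.4, 160.1]), array([316.9, 165.8]), array([316.7, 168. ])]
pred top/head bottom/mouth [array([317.3, 159.9]), array([316.8, 165.6]), array([316.6, 167.8])]
```

The image shows the white head top at (317.8,160), against (317.4,160.1) predicted for fully home and upright. The arm is clear, so I'm handing in.

```bash
python3 -c "
from workcell import job_done
print(job_done())"
```

```text
the job is handed in; nothing more can be done
None
```

The job is handed in, with no verdict returned. By my readings the dial is at its zero stop, the white pestle is fully home and upright in the chuck, and the sleeve is turned about 2.55 rad clockwise and tight; jaw force was inferred from the rising turning moment, not measured.

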